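# Charge the chocolate mill and hold it on pulse

## Task

Load the chocolate mill on the counter: drop the two chocolate drums one by one into its two feed wells, one in each, then set the lid fully down into the collar with its lugs through the two gaps. Turn the lid clockwise (seen from above) against its spring to the single-bar pulse mark, an eighth of a turn and halfway to the lock, without letting it run on towards the double-bar lock mark, and finish while still gripping the lid and holding it there. Leave the bottle, jar and bowl alone.

Things in the scene. Friction and masses are not known exactly. Their poses are not given: they have to be found in the camera images.
- mill: Fixed electric mill: square off-white housing 112 x 112 mm; its flat top, the deck, is at z = 70 mm. A lying motor drum 60 mm across sticks 58 mm out of its local -x side. A round aluminium bayonet collar stands on the deck. Origin: centre of the underside, z up; local x runs through both wells and both gaps of the collar.
- collar (a point): Centre of the collar's rim, 84 mm above the counter, axes as the mill's. Collar: outer diameter 104, inner wall 92 mm. A flange 8 to 14 mm above the deck narrows it to 80 mm diameter, except at two gaps 20 mm wide at local +x and -x, where the lid's lugs pass. When loading drums, keep the fingertips above this rim.
- pulse_mark (a point): Single raised dark bar on the collar's rim, 46 mm from the axis, 45 degrees clockwise from the gap at local +x; another lies across from it. The lock mark, a double bar, is 90 degrees clockwise from each gap. The lugs (and so the ends of the grip bar) start at the gaps and are turned to the single bars.
- seat (a point): Centre of the deck inside the collar, 70 mm above the counter, axes as the mill's; the lid's origin comes to rest here when it is fully down.
- well_a (a point): Feed well at local x = -18 mm: round bore of 31 mm diameter, 40 mm deep from the deck, for one drum. The point is where the centre of a drum lies when it stands on the well's floor (22 mm below the deck).
- well_b (a point): Same as well_a, at local x = +18 mm.
- pulse_ring (a joint): Sprung ring in the mill, pushed by the lid's lugs; rad, clockwise positive, 0 at rest, end stop 1.48. The lid meets it after about 5 degrees, so it reads the lid's turn from the gaps minus 0.09: about 0.70 at the pulse mark, 1.48 at the lock mark. It pushes back with 0.04 N m at 0, 0.21 N m at the pulse mark, and turns the lid back if let go.
- lid: Loose lid, 160 g, flat on the counter: aluminium disc 76 mm across, 16 mm thick. At its underside two lugs, 14 mm wide, 6 mm thick, reach 44 mm from the axis at local +x and -x. On top a black grip bar 56 mm along x, 18 mm wide along y, z = 16 to 50 mm. Origin: centre of the underside. To enter, its x axis lies along the mill's x, either way round.
- board: Fixed light wood board 150 x 100 x 10 mm on which the drums stand. Origin: centre of its underside, x along the long side.
- drum_a_center (a point): Centre of a brown pressed-chocolate drum, an upright cylinder of 24 mm diameter, 36 mm high, 20 g, standing on the board (board top at z = 10 mm). Either drum may go in either well.
- drum_b_center (a point): Centre of the other drum, the same kind.
- syrup: Amber syrup bottle with cork, 52 mm diameter, 145 mm high; bystander. Origin: centre of the underside.
- jar: Squat jar with a white cap, 68 mm diameter, 85 mm high; bystander. Origin: centre of the underside.
- bowl: White ceramic bowl, 100 mm diameter, 45 mm high; bystander. Origin: centre of the underside.
Things that resemble listed ones, but are neither listed nor needed, are in the scene too. Leave any turquoise look-alike of the part that bears drum_a_center alone.

How it is judged:
By the outcome, as a careful person would: the job done as asked, in the order asked, and still so for the second after the job is handed in, while the arm keeps its last pose, push and grip.
It also fails if it takes over 72 s, if anything falls off the work surface, if the arm or the gripper's body presses on something with over 40 N, if the wrist force passes 120 N, or if a joint passes its speed limit or range.

## Robot

A 6-joint arm with a two-finger parallel gripper is mounted at the origin on the work surface. World frame = base frame: x ahead of the robot, y to its left, z up, the work surface at z = 0. Lengths are in m, angles in degrees, forces in N, time in s.
With the tool pointing down it reaches from about 0.25 to 0.725 m from the base axis. Payload 9.7 kg.
Tool frame: the origin (TCP) lies between the finger pads; the fingertips stand 25 mm ahead of it and the grasp point (between the pads) lies 6 mm ahead of it; z points along the fingers, y is the line along which they close (so a half turn about z gives the same grasp; the last joint's range is limited). The gripper opens to 85 mm and grips with 20 to 120 N. Pads are 22 mm wide; open, the fingers measure 114 mm over their backs; the gripper's body (76 mm by 85 mm) begins 54 mm behind the grasp point. The pads swing forward as they close: fully open they stand 13 mm farther back than shut.
Start: joints at [0, 4.979, 10.078, 95.1, 0, 90], TCP at [0.55, -0, 0.256] pointing down, gripper open.
Joint ranges: [-179.16, 179.16], [-48.56, 103.87], [-65.8, 70.77], [-126.05, 130.52], [-82.76, 87.17], [-180, 180]. Speed limits (degrees/s): [127.2, 127.2, 147.25, 180, 180, 180].

## Interface

Orientations are given as [roll, pitch, yaw] about the fixed x, y, z axes, in that order (R = Rz(yaw) Ry(pitch) Rx(roll)).
In Python, from workcell import bot gives the robot as it stands. The module is installed in compiled form; this text tells all that it offers.
- The arm moves only by the tool nudge_tcp, called after "Emit:" by a JSON object that holds its "method" and its "body". Schema: {"type":"object","properties":{"ticks":{"type":"array","items":{"type":"number"},"minItems":5,"maxItems":25},"grip_n":{"type":"number"},"only":{"type":"string"},"quiet":{"type":"boolean"},"lines":{"type":"string"}},"required":["ticks"],"additionalProperties":false}. ticks is one flat list of numbers that holds 1 to 5 rows one after another, with no inner brackets; each row has 5 numbers: dx, dy, dz in parts of the range, where 1.0 means 0.75 m, then a turn about the tool's z in parts of the range, where 1.0 means 90 degrees, then the finger opening in m; each row is the pose to reach, as a shift and turn from the pose commanded when the call began, along the tool's axes at that moment; what a row does not reach only later rows make up. A row lasts 1/12 s, in which the tool goes at most 0.0417 m and 7.16 degrees, less where a joint would pass 70% of its speed; a pose out of reach is approached as far as the arm can. The fingers move at their own pace and stop on an object; grip_n is the grip in N (left out, the last holds). Time passes only in rows, so rows that do not move let the fingers close. The tool returns the time, the measured TCP pose, the force, the opening and the grip force at its end. only (a regular expression) keeps the lines of the reply that match it, lines (a string "A,B") keeps lines A to B, and quiet returns only ok. A shift or turn number past 1, either way, is cut back to 1. Input that does not fit is refused with a message, and nothing moves.
- bot.get_obs(): the state, without advancing time (a new reading comes with each control period).
- bot.camera(name): name is "scene" or "side" or "wrist"; returns the picture (400x640x3 uint8, blue, green, red); there is no depth.
- bot.camera_info(name): a dict with "mtx" (3x3 intrinsics, pixels), "k1" (the pictures are not rectified: a ray, as slopes to the right and down, at radius r is drawn at 1 + k1 r^2 times it, then the intrinsics apply), "extrinsics" (4x4, takes a point from camera to world coordinates). Camera axes: x right, y down, z forward; pixel columns grow to the right and rows downward; lengths in m; the calibration is good to about 2 mm. A picture is of the moment at which its call begins: read the wrist's pose just before it. camera_info takes no time and is no camera call; for the wrist camera it gives the pose at the moment of the call.
- bot.job_done(): hands the job in; it is judged then, once.
The state is a dict: "time": time; "q": joint angles; "qd": joint speeds; "joint_efforts": joint torques, N m; "ee_pos": TCP position; "tcp_rot": TCP orientation; "wrist_force": force on the tool from outside, world axes, zero at the start; "torque": the same for the moment, N m; "opening": finger opening in m; "grasp_force": force on a finger pad.
Only numpy, scipy, OpenCV 4.12 (cv2) and the standard library are available. Lean on these libraries where they do the work, as an engineer would, in place of code of your own. Each camera call takes 0.05 s, during which the arm holds its last target. There are 200 camera calls.

## Working session

There is one attempt and no reset: what is moved stays moved. The work goes in short steps, Python scripts to look and compute and a tool call to move; the robot and the scene stay as the last step left them, time stands still between calls to the robot, and variables do not carry over. Pictures are saved under pics/ and viewed, at most 10 in all, crops included, and the job is handed in when it is done.

```bash
mkdir -p pics
```

Run:
```python
from workcell import bot
import cv2,numpy as np
a=bot.camera("scene");b=bot.camera("side");c=bot.camera("wrist")
for n,i in zip("abc",(a,b,c)): cv2.imwrite(f"pics/{n}0.png",i)
for n in("scene","side","wrist"):
  f=bot.camera_info(n);print(n,f["mtx"],f["k1"],np.round(f["extrinsics"],4))
print(bot.get_obs())
```

```text
scene [[370.72811711   0.         314.71462605]
 [  0.         370.72811711 197.77202734]
 [  0.           0.           1.        ]] -0.08381080656635957 [[-0.6304  0.5806 -0.5153  0.9867]
 [ 0.7761  0.4596 -0.4318  0.3503]
 [-0.0139 -0.6721 -0.7403  0.6892]
 [ 0.      0.      0.      1.    ]]
side [[399.1924471    0.         317.28419572]
 [  0.         399.1924471  196.01221111]
 [  0.           0.           1.        ]] -0.006739324143653509 [[-0.901  -0.2599  0.3473  0.2162]
 [-0.4335  0.5115 -0.7419  0.7358]
 [ 0.0152 -0.8191 -0.5735  0.6255]
 [ 0.      0.      0.      1.    ]]
wrist [[313.44345336   0.         316.19258559]
 [  0.         313.44345336 197.8513539 ]
 [  0.           0.           1.        ]] 0.008715587535236343 [[ 1.000e+00 -1.000e-04 -1.200e-03  5.507e-01]
 [-4.000e-04 -9.577e-01 -2.878e-01  7.420e-02]
 [-1.100e-03  2.878e-01 -9.577e-01  3.741e-01]
 [ 0.000e+00  0.000e+00  0.000e+00  1.000e+00]]
{'time': 0.15, 'q': array([-4.71520213e-04,  5.00300977e+00,  1.00451310e+01,  9.50993881e+01,
       -1.19446857e-03,  8.99982334e+01]), 'qd': array([ 0.04624498, -0.11986917,  0.10758042, -0.00482473, -0.05727361,
        0.07781306]), 'joint_efforts': array([-3.04631758e-03, -5.20762289e+01,  4.65044117e+01,  1.38444663e-02,
       -2.16874664e-04, -1.82086734e-05]), 'ee_pos': array([ 5.49851685e-01, -9.94537499e-06,  2.55756310e-01]), 'tcp_rot': array([-1.79942733e+02,  1.19270228e-03,  9.00012963e+01]), 'wrist_force': array([-0.17893784,  0.14884658,  0.76570389]), 'torque': array([ 0.01409757, -0.00425528, -0.03793324]), 'grasp_force': 0.0, 'opening': 0.0855294375382227}
```

View pics/a0.png

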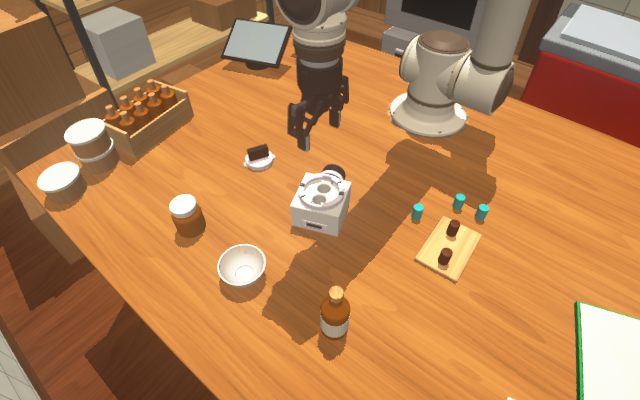

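View pics/c0.png

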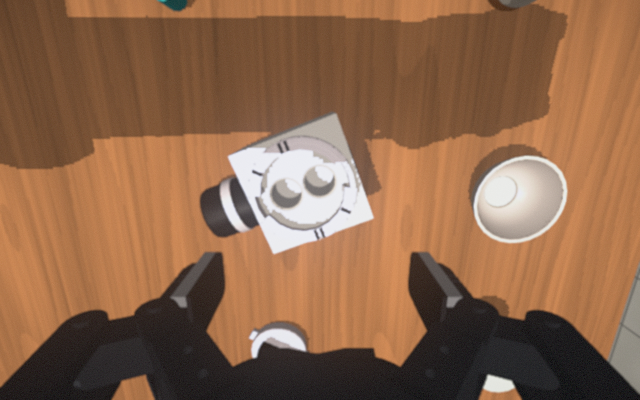

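View pics/b0.png

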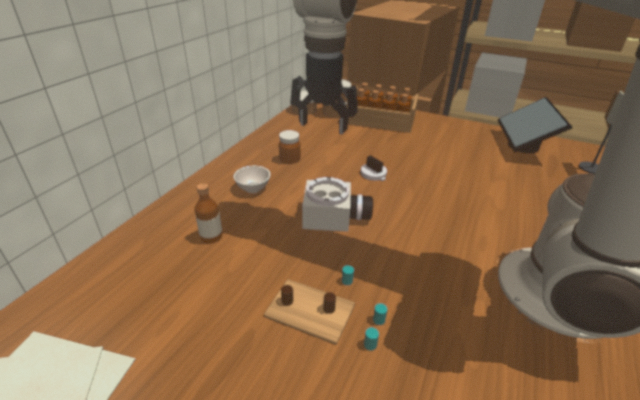

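The scene view shows the mill at about (322,200), the lid at (259,158), the drums at (453,228) and (445,257), and turquoise look-alikes beside the board. The wrist view has the mill deck with corners near (228,156), (337,113), (373,217) and (274,254), wells at (287,192) and (320,180), and the motor at the left. The side view agrees, with drums at (287,295) and (329,303).

Create h.py:
```python
from workcell import bot
import cv2,numpy as np
def info(n): return bot.camera_info(n)
def rays(f,uv):
    uv=np.array(uv,float).reshape(-1,2);K=f["mtx"]
    d=(uv-[K[0,2],K[1,2]])/[K[0,0],K[1,1]];s=d.copy()
    for _ in range(20): s=d/(1+f["k1"]*(s**2).sum(1,keepdims=True))
    T=f["extrinsics"];v=np.c_[s,np.ones(len(s))]@T[:3,:3].T
    return T[:3,3],v
def plane(f,uv,z):
    o,v=rays(f,uv);return o+v*((z-o[2])/v[:,2:])
def proj(f,p):
    T=f["extrinsics"];c=(np.atleast_2d(p)-T[:3,3])@T[:3,:3];s=c[:,:2]/c[:,2:]
    s=s*(1+f["k1"]*(s**2).sum(1,keepdims=True));K=f["mtx"];return s*[K[0,0],K[1,1]]+[K[0,2],K[1,2]]
def shift(target,yaw=None):
    "tool-axis shift from the measured pose to a world point"
    from scipy.spatial.transform import Rotation as R
    o=bot.get_obs();M=R.from_euler('xyz',o["tcp_rot"],degrees=True).as_matrix()
    return M.T@(np.array(target)-o["ee_pos"])
```

Run:
```python
from h import *
np.set_printoptions(precision=4,suppress=True)
w=info("wrist")
P=plane(w,[(228,156),(337,113),(373,217),(274,254)],.07);print("corners",P,P.mean(0))
print(np.diff(np.r_[P,P[:1]],axis=0))
print("wells",plane(w,[(287,192),(320,180)],.07))
print("drums scene",plane(info("scene"),[(453,223),(445,252)],.046))
print("drums side",plane(info("side"),[(287,290),(329,298)],.046))
print("lid scene",plane(info("scene"),[(259,153)],.04), "side",plane(info("side"),[(374,165)],.04))
print("turq",plane(info("scene"),[(418,207),(459,198),(482,208)],.036))
print("others",plane(info("scene"),[(187,232),(243,285),(336,335)],.0))
```

```text
corners [[ 0.4645  0.0254  0.07  ]
 [ 0.5698  0.0658  0.07  ]
 [ 0.6089 -0.0378  0.07  ]
 [ 0.5051 -0.0799  0.07  ]] [ 0.5371 -0.0066  0.07  ]
[[ 0.1053  0.0404  0.    ]
 [ 0.0391 -0.1036  0.    ]
 [-0.1038 -0.0421  0.    ]
 [-0.0406  0.1053  0.    ]]
wells [[ 0.5209 -0.011   0.07  ]
 [ 0.5541  0.0014  0.07  ]]
drums scene [[0.4073 0.2634 0.046 ]
 [0.4891 0.2837 0.046 ]]
drums side [[0.4837 0.2915 0.046 ]
 [0.4046 0.2737 0.046 ]]
lid scene [[ 0.5019 -0.2471  0.04  ]] side [[ 0.4923 -0.2367  0.04  ]]
turq [[0.4052 0.1765 0.036 ]
 [0.3184 0.2405 0.036 ]
 [0.3139 0.2972 0.036 ]]
others [[ 0.7782 -0.2188  0.    ]
 [ 0.7911 -0.0139  0.    ]
 [ 0.7546  0.2015  0.    ]]
```

Units first: shifts go in shares of 0.75 m and turns go in shares of 90 degrees. So 0.195 m / 0.75 = 0.26, 0.16 m / 0.75 = 0.2133.

Emit:
{"method": "nudge_tcp", "body": {"ticks": [0.0533,-0.02,0,0,0.085,0.1067,-0.04,0,0,0.085,0.16,-0.06,0,0,0.085,0.2133,-0.08,0,0,0.085,0.26,-0.0973,0,0,0.085]}}

```text
time: 0.57
ee_pos: [0.4759, 0.1964, 0.2561]
tcp_rot: [-180.0, 0.0, 90.0]
wrist_force: [0.8, -0.3, -0.3]
opening: 0.0853
grasp_force: 0.0
```

Emit:
{"method": "nudge_tcp", "body": {"ticks": [0.0533,-0.02,0,0,0.06,0.1067,-0.04,0,0,0.06,0.1067,-0.04,0,0,0.06,0.1067,-0.04,0,0,0.06,0.1067,-0.04,0,0,0.06]}}

```text
time: 0.98
ee_pos: [0.4469, 0.2749, 0.2561]
tcp_rot: [-180.0, 0.0, 90.1]
wrist_force: [-0.6, -0.1, 0.3]
opening: 0.0601
grasp_force: 0.0
```

Run:
```python
from h import *
f=info("wrist");i=bot.camera("wrist");cv2.imwrite("pics/c1.png",i)
h=cv2.cvtColor(i,cv2.COLOR_BGR2HSV)
print(bot.get_obs()["ee_pos"],proj(f,[(.448,.277,.046),(.448,.277,.01)]))
for z,p in((.046,(.406,.268)),(.046,(.486,.287))): print(proj(f,[p+(z,)]))
```

```text
[0.44725627 0.27430502 0.25614453] [[316.67832433 173.98933038]
 [316.64611793 167.41149169]]
[[277.69086888 182.14062703]]
[[352.54037991 164.76953018]]
```

View pics/c1.png

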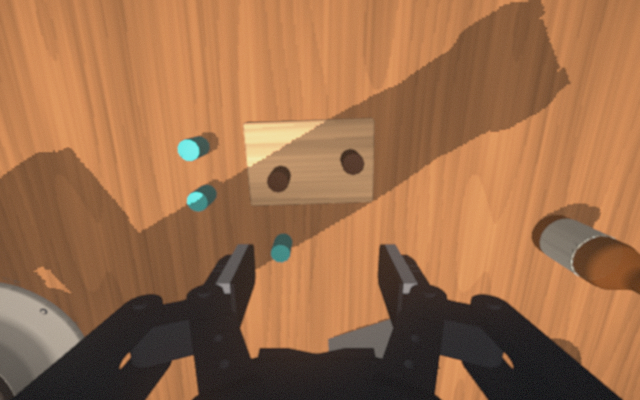

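The wrist view shows the board at the centre, with the drums at about (279,179) and (352,162) and the turquoise pieces off to the left and below. I'll measure the drum centroids.

Run:
```python
from h import *
f=info("wrist");i=cv2.imread("pics/c1.png")
m=(i[110:215,245:380,2]<105).astype(np.uint8)
n,l,s,c=cv2.connectedComponentsWithStats(m)
for k in range(1,n):
  if s[k,4]>100:
    uv=c[k]+[245,110];print(uv,s[k],plane(f,uv,.028), shift((*plane(f,uv,.028)[0][:2],.028)))
```

```text
[351.49406176 161.4608076 ] [ 96  39  23  25 421] [[0.48722327 0.28664351 0.028     ]] [0.01246371 0.03999719 0.22813243]
[278.76995305 178.64553991] [ 23  56  22  26 426] [[0.40544369 0.26705948 0.028     ]] [-0.00715054 -0.04177514  0.22815438]
```

Converted, 0.165 m / 0.75 = 0.22, 0.04 m / 0.75 = 0.0533.

Emit:
{"method": "nudge_tcp", "body": {"ticks": [0.0167,0.0467,0.0267,0,0.05,0.0167,0.0533,0.0733,0,0.05,0.0167,0.0533,0.1267,0,0.05,0.0167,0.0533,0.1733,0,0.05,0.0167,0.0533,0.22,0,0.05], "grip_n": 25}}

```text
time: 1.45
ee_pos: [0.4877, 0.2855, 0.0893]
tcp_rot: [-180.0, 0.0, 89.8]
wrist_force: [0.7, 0.9, -0.6]
opening: 0.0499
grasp_force: 0.0
```

Emit:
{"method": "nudge_tcp", "body": {"ticks": [0,0,0.0267,0,0.05,0,0,0.0467,0,0.05,0,0,0.0467,0,0.05,0,0,0.0467,0,0,0,0,0.0467,0,0]}}

```text
time: 1.87
ee_pos: [0.488, 0.2869, 0.0577]
tcp_rot: [179.9, -0.0, 89.9]
wrist_force: [-0.2, -0.3, 0.5]
opening: 0.027
grasp_force: 0.1
```

Emit:
{"method": "nudge_tcp", "body": {"ticks": [0,0,0,0,0,0,0,0,0,0,0,0,0,0,0]}}

```text
time: 2.12
ee_pos: [0.4879, 0.2877, 0.0579]
tcp_rot: [179.9, -0.1, 90.0]
wrist_force: [0.3, -1.0, 7.2]
opening: 0.0227
grasp_force: 25.3
```

Converted, -0.15 m / 0.75 = -0.2, -0.13 m / 0.75 = -0.1733.

Emit:
{"method": "nudge_tcp", "body": {"ticks": [0,0,-0.0467,0,0,0,0,-0.1,0,0,-0.0267,0,-0.1467,0,0,-0.0733,0.0133,-0.1733,0,0,-0.12,0.0267,-0.2,0,0]}}

```text
time: 2.53
ee_pos: [0.507, 0.1975, 0.2089]
tcp_rot: [179.9, -0.1, 90.2]
wrist_force: [0.9, 0.6, -0.5]
opening: 0.0227
grasp_force: 24.8
```

Emit:
{"method": "nudge_tcp", "body": {"ticks": [-0.0467,0.0133,-0.0187,0,0,-0.0933,0.0267,-0.0187,0,0,-0.1467,0.04,-0.0187,0,0,-0.2,0.044,-0.0187,0,0,-0.2533,0.044,-0.0187,0,0]}}

```text
time: 2.95
ee_pos: [0.5403, 0.0057, 0.2205]
tcp_rot: [180.0, -0.0, 90.0]
wrist_force: [0.8, 0.3, -0.5]
opening: 0.0227
grasp_force: 24.8
```

Emit:
{"method": "nudge_tcp", "body": {"ticks": [-0.0493,0,0,0,0,-0.0493,0,0,0,0,-0.0493,0,0,0,0,-0.0493,0,0,0,0]}}

```text
time: 3.28
ee_pos: [0.54, -0.0293, 0.2205]
tcp_rot: [180.0, -0.0, 90.0]
wrist_force: [0.0, 0.9, -0.6]
opening: 0.0222
grasp_force: 24.8
```

Run:
```python
from h import *
f=info("wrist");i=bot.camera("wrist");cv2.imwrite("pics/c2.png",i)
np.save("c2.npy",f["extrinsics"])
p=proj(f,[(.5373,-.0057,.07)])[0].astype(int);print(p)
x0=max(0,p[0]-130);y0=max(0,p[1]-95);print(x0,y0)
c=i[y0:y0+190,x0:x0+260];cv2.imwrite("pics/c2z.png",cv2.resize(c,None,fx=3,fy=3,interpolation=cv2.INTER_CUBIC))
```

```text
[312 164]
182 69
```

View pics/c2z.png

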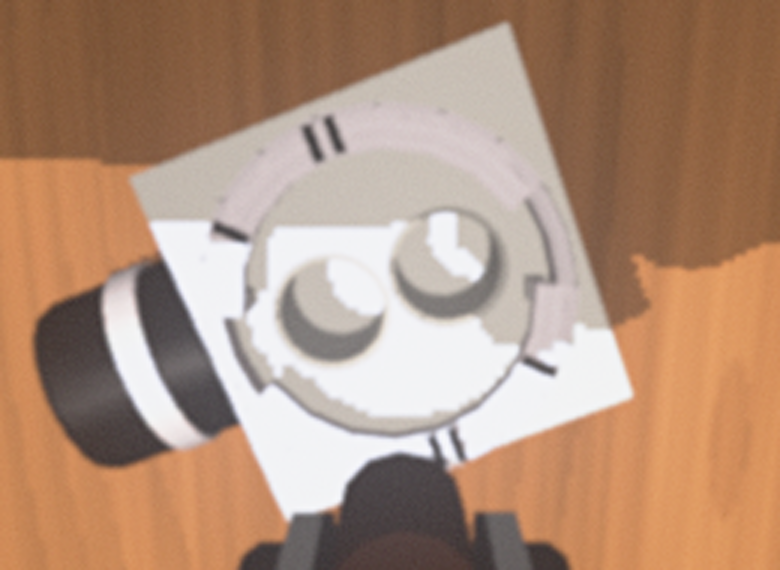

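The 3x zoom (offset 182,69) shows the wells at zoom (331,308) and (446,264), single bars at (231,232) and (540,365), and double bars at (323,138) and (447,445). The gaps are on the well line, with the held drum at the bottom.

Run:
```python
from h import *
np.set_printoptions(precision=4,suppress=True)
f=info("wrist");g=lambda l,z:plane(f,np.array(l)/3+[182,69],z)
W=g([(331,308),(446,264)],.07);S=g([(231,232),(540,365)],.084);D=g([(323,138),(447,445)],.084);C=g([(131,178),(509,22),(633,396)],.07)
ang=lambda v:np.degrees(np.arctan2(v[1],v[0]))
print(W,W.mean(0),ang(W[1]-W[0]));print(S,S.mean(0),ang(S[1]-S[0])+45,np.linalg.norm(S[1]-S[0]));print(D,D.mean(0),ang(D[1]-D[0])+90)
print(C,(C[0]+C[2])/2,ang(C[1]-C[0]),ang(C[2]-C[1])+90)
print(shift((*W[1][:2],.11)),shift((*W[0][:2],.11)))
```

```text
[[ 0.5199 -0.0114  0.07  ]
 [ 0.5532  0.0015  0.07  ]] [ 0.5365 -0.0049  0.07  ] 21.1355849217855
[[ 0.4945  0.0124  0.084 ]
 [ 0.5793 -0.0247  0.084 ]] [ 0.5369 -0.0061  0.084 ] 21.356646365283968 0.0926271102542502
[[ 0.5199  0.0369  0.084 ]
 [ 0.5535 -0.0486  0.084 ]] [ 0.5367 -0.0058  0.084 ] 21.47988351469843
[[ 0.4648  0.0256  0.07  ]
 [ 0.5691  0.0664  0.07  ]
 [ 0.6097 -0.0382  0.07  ]] [ 0.5372 -0.0063  0.07  ] 21.35415976369103 21.19541245561294
[0.0302 0.0131 0.1105] [ 0.0174 -0.0202  0.1104]
```

Converted, 0.06 m / 0.75 = 0.08, 0.03 m / 0.75 = 0.04.

Emit:
{"method": "nudge_tcp", "body": {"ticks": [0.04,0.018,0.0267,0,0,0.04,0.018,0.0667,0,0,0.04,0.018,0.08,0,0,0.04,0.018,0.08,0,0,0.04,0.018,0.08,0,0]}}

```text
time: 3.75
ee_pos: [0.5531, 0.0011, 0.1606]
tcp_rot: [-179.9, 0.0, 90.1]
wrist_force: [-0.6, 0.8, 0.8]
opening: 0.0224
grasp_force: 24.8
```

Emit:
{"method": "nudge_tcp", "body": {"ticks": [0,0,0.0267,0,0,0,0,0.0533,0,0,0,0,0.064,0,0,0,0,0.064,0,0,0,0,0.064,0,0]}}

```text
time: 4.17
ee_pos: [0.5538, 0.0004, 0.1136]
tcp_rot: [179.9, 0.0, 90.0]
wrist_force: [-0.3, 0.2, 0.4]
opening: 0.0227
grasp_force: 24.8
```

Converted, -0.07 m / 0.75 = -0.0933, -0.03 m / 0.75 = -0.04.

Emit:
{"method": "nudge_tcp", "body": {"ticks": [0,0,0,0,0.035,0,0,0,0,0.05,0,0,0,0,0.05,0,0,-0.04,0,0.05,0,0,-0.0933,0,0.05]}}

```text
time: 4.58
ee_pos: [0.5519, 0.0005, 0.1803]
tcp_rot: [-179.7, 0.0, 90.0]
wrist_force: [1.8, 0.0, 0.9]
opening: 0.0501
grasp_force: 0.0
```

Emit:
{"method": "nudge_tcp", "body": {"ticks": [-0.0267,0,-0.0533,0,0.05,-0.04,-0.0133,-0.0533,0,0.05,-0.04,-0.0133,-0.0533,0,0.05,-0.04,-0.0133,-0.0533,0,0.05]}}

```text
time: 4.92
ee_pos: [0.5437, -0.0299, 0.223]
tcp_rot: [179.9, -0.0, 89.9]
wrist_force: [0.2, 0.0, -1.7]
opening: 0.05
grasp_force: 0.0
```

Run:
```python
from h import *
f=info("wrist");i=bot.camera("wrist")
for n,p in(("b",(.5536,.0007)),("a",(.52,-.0123))):
  u=proj(f,[(*p,.066)])[0].round().astype(int);print(n,u,i[u[1]-4:u[1]+5,u[0]-4:u[0]+5].mean((0,1)))
x,y=proj(f,[(.5368,-.0058,.07)])[0].astype(int)
cv2.imwrite("pics/c3.png",cv2.resize(i[y-60:y+60,x-80:x+80],None,fx=3,fy=3))
```

```text
b [326 155] [76.83950617 77.77777778 91.97530864]
a [289 170] [186.62962963 192.17283951 199.13580247]
```

View pics/c3.png

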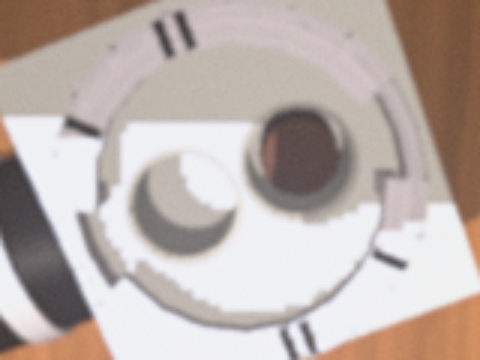

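The crop shows the drum standing in well b at about (300,150) and well a empty. Now the second drum.

Converted, 0.18 m / 0.75 = 0.24, 0.144 m / 0.75 = 0.192.

Emit:
{"method": "nudge_tcp", "body": {"ticks": [0.048,-0.0227,0,0,0.05,0.096,-0.0453,0,0,0.05,0.144,-0.0667,0,0,0.05,0.192,-0.0893,0,0,0.05,0.24,-0.112,0,0,0.05]}}

```text
time: 5.38
ee_pos: [0.4581, 0.1523, 0.2209]
tcp_rot: [-179.9, 0.0, 90.0]
wrist_force: [1.2, 0.0, 0.4]
opening: 0.0498
grasp_force: 0.0
```

Emit:
{"method": "nudge_tcp", "body": {"ticks": [0.048,-0.0227,0,0,0.05,0.096,-0.0453,0,0,0.05,0.144,-0.0667,0.0133,0,0.05,0.1553,-0.072,0.06,0,0.05,0.1553,-0.072,0.1133,0,0.05]}}

```text
time: 5.8
ee_pos: [0.4045, 0.2706, 0.137]
tcp_rot: [179.9, -0.1, 90.3]
wrist_force: [0.7, 0.4, -1.0]
opening: 0.05
grasp_force: 0.0
```

Emit:
{"method": "nudge_tcp", "body": {"ticks": [0,0,0.0533,0,0.05,0,0,0.108,0,0.05,0,0,0.108,0,0.05,0,0,0.108,0,0.05,0,0,0.108,0,0]}}

```text
time: 6.22
ee_pos: [0.406, 0.2676, 0.0581]
tcp_rot: [179.9, -0.0, 90.0]
wrist_force: [-0.2, -0.6, 0.6]
opening: 0.0389
grasp_force: 0.0
```

Emit:
{"method": "nudge_tcp", "body": {"ticks": [0,0,0,0,0,0,0,0,0,0,0,0,0,0,0,0,0,0,0,0]}}

```text
time: 6.55
ee_pos: [0.4069, 0.2679, 0.059]
tcp_rot: [179.8, -0.2, 90.0]
wrist_force: [-2.0, 0.1, 7.9]
opening: 0.0229
grasp_force: 24.8
```

Converted, -0.11 m / 0.75 = -0.1467, -0.056 m / 0.75 = -0.0747.

Emit:
{"method": "nudge_tcp", "body": {"ticks": [0,0,-0.0467,0,0,0,0,-0.1,0,0,-0.0267,0.0133,-0.1467,0,0,-0.0747,0.0333,-0.1467,0,0,-0.1227,0.0533,-0.1467,0,0]}}

```text
time: 6.97
ee_pos: [0.4472, 0.1751, 0.1705]
tcp_rot: [179.6, -0.1, 90.1]
wrist_force: [-0.1, -0.3, -1.6]
opening: 0.0227
grasp_force: 24.7
```

Emit:
{"method": "nudge_tcp", "body": {"ticks": [-0.0507,0.02,0,0,0,-0.1013,0.04,0,0,0,-0.152,0.06,0,0,0,-0.2,0.08,0,0,0,-0.2497,0.0993,0,0,0]}}

```text
time: 7.38
ee_pos: [0.5209, -0.0144, 0.168]
tcp_rot: [179.8, -0.0, 90.0]
wrist_force: [1.2, 1.6, -0.9]
opening: 0.0225
grasp_force: 24.7
```

Emit:
{"method": "nudge_tcp", "body": {"ticks": [0,0,0,0,0,0,0,0,0,0,0,0,0.04,0,0,0,0,0.072,0,0,0,0,0.072,0,0]}}

```text
time: 7.8
ee_pos: [0.5179, -0.0113, 0.1088]
tcp_rot: [-179.7, -0.0, 90.1]
wrist_force: [-0.7, -1.0, -0.9]
opening: 0.0224
grasp_force: 24.7
```

Emit:
{"method": "nudge_tcp", "body": {"ticks": [0,0,0,0,0,0,0,0,0,0]}}

```text
time: 7.97
ee_pos: [0.5204, -0.0115, 0.1142]
tcp_rot: [179.9, -0.0, 90.1]
wrist_force: [0.7, 0.8, 0.1]
opening: 0.0229
grasp_force: 24.7
```

Converted, -0.07 m / 0.75 = -0.0933, -0.03 m / 0.75 = -0.04.

Emit:
{"method": "nudge_tcp", "body": {"ticks": [0,0,0,0,0.035,0,0,0,0,0.05,0,0,0,0,0.05,0,0,-0.04,0,0.05,0,0,-0.0933,0,0.05]}}

```text
time: 8.38
ee_pos: [0.5184, -0.0122, 0.1805]
tcp_rot: [-179.7, -0.0, 90.0]
wrist_force: [0.4, 1.1, -0.4]
opening: 0.05
grasp_force: 0.0
```

Emit:
{"method": "nudge_tcp", "body": {"ticks": [-0.0267,0,-0.0533,0,0.05,-0.0267,0.0133,-0.08,0,0.05,-0.0267,0.0133,-0.08,0,0.05,-0.0267,0.0133,-0.08,0,0.05]}}

```text
time: 8.72
ee_pos: [0.5309, -0.0325, 0.244]
tcp_rot: [179.8, 0.0, 90.0]
wrist_force: [0.0, -0.1, -0.6]
opening: 0.0502
grasp_force: 0.0
```

Run:
```python
from h import *
f=info("wrist");i=bot.camera("wrist");cv2.imwrite("pics/c4.png",i)
for n,p in(("b",(.5536,.0007)),("a",(.52,-.0123))):
  u=proj(f,[(*p,.066)])[0].round().astype(int);print(n,u,i[u[1]-4:u[1]+5,u[0]-4:u[0]+5].mean((0,1)))
```

```text
b [339 149] [76.37037037 77.44444444 92.60493827]
a [304 163] [ 97.60493827 105.45679012 137.27160494]
```

Emit:
{"method": "nudge_tcp", "body": {"ticks": [-0.0533,0,-0.0133,0,0.07,-0.1067,0,-0.0133,0,0.07,-0.16,0,-0.0133,0,0.07,-0.2133,-0.0267,-0.0133,0,0.07,-0.2533,-0.04,-0.0133,0,0.07]}}

```text
time: 9.18
ee_pos: [0.4984, -0.2238, 0.2505]
tcp_rot: [-179.8, -0.1, 90.0]
wrist_force: [0.3, 0.6, 0.1]
opening: 0.0701
grasp_force: 0.0
```

Emit:
{"method": "nudge_tcp", "body": {"ticks": [0,0,0,0,0.07,0,0,0,0,0.07,0,0,0,0,0.07]}}

```text
time: 9.43
ee_pos: [0.4996, -0.2219, 0.2513]
tcp_rot: [-179.9, -0.1, 90.0]
wrist_force: [-0.1, -0.5, 1.1]
opening: 0.07
grasp_force: 0.0
```

Run:
```python
from h import *
f=info("wrist");i=bot.camera("wrist");cv2.imwrite("pics/c5.png",i)
u=proj(f,[(.498,-.243,.03)])[0].astype(int);x0=max(0,u[0]-130);y0=max(0,u[1]-95);print(u,x0,y0)
cv2.imwrite("pics/c5z.png",cv2.resize(i[y0:y0+190,x0:x0+260],None,fx=3,fy=3,interpolation=cv2.INTER_CUBIC))
```

```text
[314 192] 184 97
```

View pics/c5z.png

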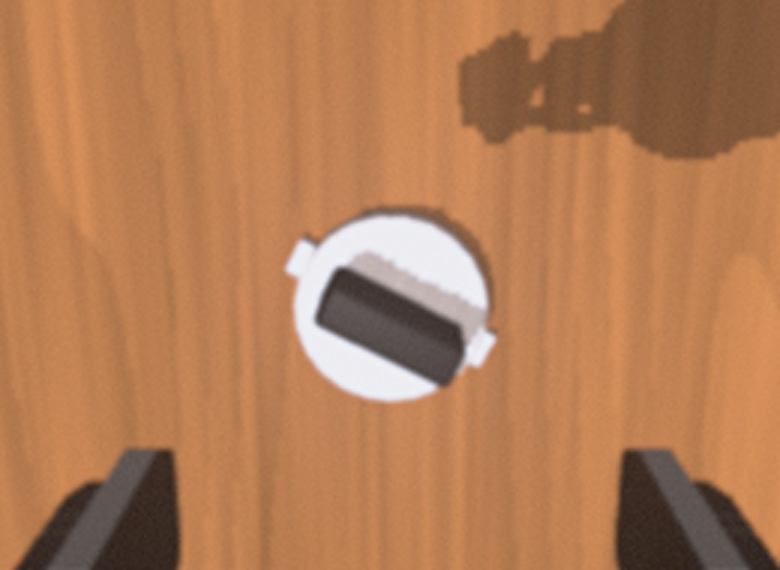

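The crop (offset 184,97) shows the lid with its disc centred near zoom (392,307), lugs at (300,258) and (482,347), and the black bar parallel to the lug line. Next, the precise lid pose from masks.

Run:
```python
from h import *
np.set_printoptions(precision=4,suppress=True)
f=info("wrist");i=cv2.imread("pics/c5.png");o=bot.get_obs();print(o["q"],o["ee_pos"])
off=np.array([184,97])
hs=cv2.cvtColor(i,cv2.COLOR_BGR2HSV);x0,y0=270,155;r=(slice(y0,y0+85),slice(x0,x0+90))
m=((hs[r][...,1]<70)|(i[r].max(2)<75)).astype(np.uint8)
n,l,s,c=cv2.connectedComponentsWithStats(m);k=1+s[1:,4].argmax();print(s[k],c[k]+[x0,y0])
print("centroid z.01",plane(f,c[k]+[x0,y0],.010))
L=plane(f,np.array([(291,271),(309,237),(473,367),(494,335)])/3+off,.006)
L=plane(f,np.array([(300,258),(482,347)])/3+off,.005)
a=lambda v:np.degrees(np.arctan2(v[1],v[0]))
print("lugs",L,L.mean(0),a(L[1]-L[0]))
B=plane(f,np.array([(334,292),(462,350),(444,387),(317,320)])/3+off,.05)
print("bar",B,B.mean(0),a(B[1]-B[0]),a(B[2]-B[3]),a(B[0]-B[3])-90,np.linalg.norm(B[1]-B[0]))
bm=((i[r].max(2)<110)&(l>=0)).astype(np.uint8);n,l,s,c=cv2.connectedComponentsWithStats(bm);k=1+s[1:,4].argmax()
q=cv2.minAreaRect(np.argwhere(l==k)[:,::-1].astype(np.float32));print(q,c[k]+[x0,y0],"dark centroid",plane(f,c[k]+[x0,y0],.045))
# disc top circle
D=plane(f,np.array([(294,300),(491,300),(392,213),(392,402)])/3+off,.016);print(D)
i4=cv2.imread("pics/c4.png");print(i4[155:173:3,293:315:3])
```

```text
[-23.8935   4.5051   9.0414  94.6117   0.0148  66.0695] [ 0.5    -0.2214  0.2515]
[   9   12   70   64 3369] [313.6857 198.3951]
centroid z.01 [[ 0.4973 -0.2558  0.01  ]]
lugs [[ 0.4618 -0.2381  0.005 ]
 [ 0.5354 -0.2757  0.005 ]] [ 0.4986 -0.2569  0.005 ] -27.033087561294607
bar [[ 0.4782 -0.2393  0.05  ]
 [ 0.524  -0.261   0.05  ]
 [ 0.5177 -0.2753  0.05  ]
 [ 0.472  -0.2497  0.05  ]] [ 0.498  -0.2563  0.05  ] -25.409472003859385 -29.274192656605727 -31.05540591501859 0.05063898136856734
((44.40000534057617, 50.20000457763672), (50.087921142578125, 20.57182502746582), 26.56505012512207) [314.0703 205.1606] dark centroid [[ 0.4981 -0.253   0.045 ]]
[[ 0.4601 -0.2523  0.016 ]
 [ 0.5374 -0.2523  0.016 ]
 [ 0.4986 -0.2176  0.016 ]
 [ 0.4985 -0.2954  0.016 ]]
[[[120 124 137]
  [100 108 141]
  [102 113 146]
  [ 99 107 139]
  [ 96 104 138]
  [ 94 100 133]
  [ 89  96 125]
  [ 84  83  92]]

 [[106 115 144]
  [104 114 148]
  [101 110 144]
  [ 98 106 139]
  [ 99 107 140]
  [ 97 105 137]
  [ 96 102 133]
  [ 80  84 106]]

 [[104 114 146]
  [102 112 147]
  [101 110 143]
  [100 107 140]
  [ 97 106 135]
  [ 96 103 135]
  [ 94 101 132]
  [ 88  94 120]]

 [[ 99 109 141]
  [102 109 145]
  [101 108 142]
  [ 99 106 139]
  [100 107 139]
  [ 94 100 131]
  [ 92  98 128]
  [124 121 140]]

 [[101 105 129]
  [102 110 144]
  [ 99 107 141]
  [ 97 105 137]
  [ 97 102 133]
  [ 95 103 131]
  [ 90  97 128]
  [103 106 124]]

 [[112 114 119]
  [ 97 102 129]
  [ 96 104 137]
  [ 98 105 136]
  [ 96 102 135]
  [ 93  99 130]
  [ 93  98 119]
  [112 114 119]]]
```

Converted, 0.05 m / 0.75 = 0.0667, -0.034 m / 0.75 = -0.0453, -35 degrees / 90 = -0.3889.

Emit:
{"method": "nudge_tcp", "body": {"ticks": [-0.0133,0,0.0133,-0.0778,0.06,-0.0267,0,0.0267,-0.1556,0.06,-0.04,0,0.04,-0.2333,0.06,-0.0453,-0.0021,0.0533,-0.3111,0.06,-0.0453,-0.0021,0.0667,-0.3889,0.06]}}

```text
time: 9.9
ee_pos: [0.4987, -0.2555, 0.2013]
tcp_rot: [-180.0, -0.0, 125.4]
wrist_force: [-0.1, 0.3, 0.2]
opening: 0.06
grasp_force: 0.0
```

Emit:
{"method": "nudge_tcp", "body": {"ticks": [0,0,0,-0.0778,0.06,0,0,0,-0.1556,0.06,0,0,0,-0.2333,0.06,0,0,0,-0.3111,0.06,0,0,0,-0.3111,0.06]}}

```text
time: 10.32
ee_pos: [0.4989, -0.2548, 0.202]
tcp_rot: [180.0, -0.0, 153.5]
wrist_force: [0.9, 0.2, -0.0]
opening: 0.0598
grasp_force: 0.0
```

Emit:
{"method": "nudge_tcp", "body": {"ticks": [0,0,0,0,0.06,0,0,0,0,0.06,0,0,0,0,0.06]}}

```text
time: 10.57
ee_pos: [0.4986, -0.2558, 0.2022]
tcp_rot: [180.0, -0.0, 152.9]
wrist_force: [0.0, 0.1, -1.1]
opening: 0.06
grasp_force: 0.0
```

Run:
```python
from h import *
np.set_printoptions(precision=4,suppress=True)
f=info("wrist");i=bot.camera("wrist");cv2.imwrite("pics/c6.png",i)
u=proj(f,[(.4984,-.2563,.03)])[0].astype(int);x0=max(0,u[0]-130);y0=max(0,u[1]-95);print(u,x0,y0)
cv2.imwrite("pics/c6z.png",cv2.resize(i[y0:y0+190,x0:x0+260],None,fx=3,fy=3,interpolation=cv2.INTER_CUBIC))
```

```text
[314 183] 184 88
```

View pics/c6z.png

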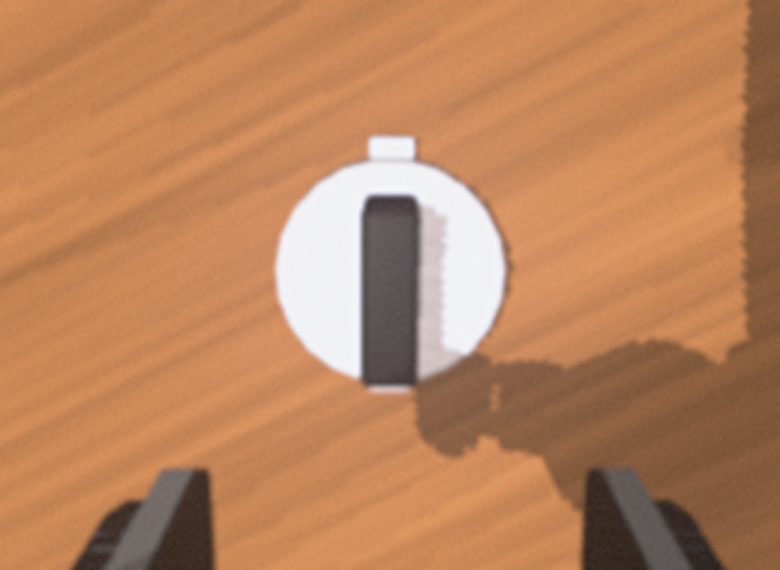

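The crop (offset 184,88) shows the lid upright in the tool frame: disc edges at columns 276 and 506, bar top face from (390,212) to (390,385), and lug ends at rows 138 and 390. The grip yaw is right.

Run:
```python
from h import *
np.set_printoptions(precision=4,suppress=True)
f=info("wrist");g=lambda l,z:plane(f,np.array(l)/3+[184,88],z)
for n,l,z in(("bar",[(390,212),(390,385)],.05),("lug",[(392,138),(390,391)],.005),("disc",[(276,268),(506,268)],.016),("discv",[(391,160),(391,379)],.016)):
  P=g(l,z);c=P.mean(0);print(n,c,np.linalg.norm(P[1]-P[0]),shift((c[0],c[1],.05)))
```

```text
bar [ 0.4975 -0.2564  0.05  ] 0.0532466130262234 [ 0.0007 -0.0009  0.1522]
lug [ 0.4983 -0.2568  0.005 ] 0.08895934671235495 [-0.0002 -0.0008  0.1522]
disc [ 0.4956 -0.2553  0.016 ] 0.07627113451275636 [ 0.0029 -0.0007  0.1522]
discv [ 0.4972 -0.2561  0.016 ] 0.074524928411727 [ 0.0011 -0.0007  0.1522]
```

Emit:
{"method": "nudge_tcp", "body": {"ticks": [0,-0.0011,0.0467,0,0.05,0,-0.0011,0.1,0,0.05,0,-0.0011,0.1533,0,0.05,0,-0.0011,0.1867,0,0.05,0,-0.0011,0.2027,0,0.05], "grip_n": 90}}

```text
time: 11.03
ee_pos: [0.4961, -0.256, 0.0462]
tcp_rot: [180.0, -0.3, 152.9]
wrist_force: [0.3, 0.1, 0.0]
opening: 0.05
grasp_force: 0.0
```

Emit:
{"method": "nudge_tcp", "body": {"ticks": [0,0,0,0,0.05,0,0,0,0,0.05,0,0,0,0,0,0,0,0,0,0,0,0,0,0,0]}}

```text
time: 11.45
ee_pos: [0.4992, -0.2576, 0.0526]
tcp_rot: [-180.0, 0.2, 153.0]
wrist_force: [0.2, -0.4, 1.4]
opening: 0.016
grasp_force: 88.7
```

Emit:
{"method": "nudge_tcp", "body": {"ticks": [0,0,0,0,0,0,0,0,0,0,0,0,0,0,0,0,0,0,0,0]}}

```text
time: 11.78
ee_pos: [0.4992, -0.2576, 0.0526]
tcp_rot: [-180.0, 0.2, 153.0]
wrist_force: [-0.4, 0.4, 6.9]
opening: 0.0161
grasp_force: 89.6
```

Converted, -0.13 m / 0.75 = -0.1733, -0.12 m / 0.75 = -0.16, -21 degrees / 90 = -0.2333.

Emit:
{"method": "nudge_tcp", "body": {"ticks": [0,0,-0.0467,0,0,0,0,-0.0933,0,0,0,0,-0.1333,-0.0778,0,0.0133,0.04,-0.16,-0.1556,0,0.0267,0.08,-0.1733,-0.2333,0], "grip_n": 90}}

```text
time: 12.2
ee_pos: [0.5083, -0.1952, 0.1846]
tcp_rot: [-179.9, 0.3, 174.2]
wrist_force: [0.7, 0.0, -1.3]
opening: 0.0164
grasp_force: 88.5
```

Run:
```python
from h import *
o=bot.get_obs();p=np.array([.5368,-.0058,o["ee_pos"][2]]);print(shift(p),o["tcp_rot"],o["ee_pos"])
```

```text
[-0.00911639  0.19129954 -0.00022749] [-179.91783872    0.29430696  174.16613538] [ 0.50828619 -0.19518225  0.18456937]
```

Converted, 0.19 m / 0.75 = 0.2533, -0.009 m / 0.75 = -0.012, -27.3 degrees / 90 = -0.3033.

Emit:
{"method": "nudge_tcp", "body": {"ticks": [-0.0027,0.0507,0,-0.0778,0,-0.0053,0.1013,0,-0.1556,0,-0.008,0.152,0,-0.2333,0,-0.0107,0.2027,0,-0.3033,0,-0.012,0.2533,0,-0.3033,0]}}

```text
time: 12.62
ee_pos: [0.5365, -0.0047, 0.1813]
tcp_rot: [-180.0, 0.1, -158.3]
wrist_force: [1.5, -0.2, -2.0]
opening: 0.0163
grasp_force: 88.5
```

Emit:
{"method": "nudge_tcp", "body": {"ticks": [0,0,0,0,0,0,0,0,0,0,0,0,0,0,0,0,0,0,0,0]}}

```text
time: 12.95
ee_pos: [0.5363, -0.0073, 0.1807]
tcp_rot: [-180.0, 0.0, -158.8]
wrist_force: [0.0, 0.1, -2.3]
opening: 0.0162
grasp_force: 88.6
```

Run:
```python
from h import *
o=bot.get_obs();print(o["q"],o["tcp_rot"],o["ee_pos"])
f=info("wrist");i=bot.camera("wrist");cv2.imwrite("pics/c7.png",i);np.save("c7.npy",f["extrinsics"])
cv2.imwrite("pics/s7.png",bot.camera("scene"));cv2.imwrite("pics/d7.png",bot.camera("side"))
```

```text
[-7.69959010e-01  2.19806795e+00 -1.21224377e+00  8.65626361e+01
 -1.29047558e-02 -2.20049180e+01] [-1.79977899e+02  2.02462446e-02 -1.58765040e+02] [ 0.53628296 -0.00726574  0.18066567]
```

View pics/c7.png

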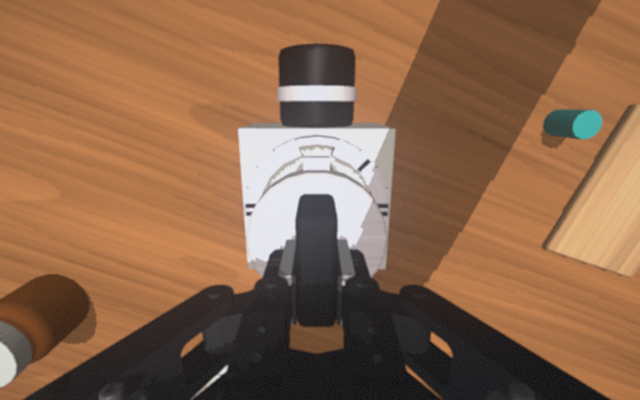

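The wrist view shows the held lid above the collar. The bar runs vertically from (317,197) to (318,325), the disc's front edge is at about row 172, and the motor is straight above, so the axes look aligned. I'll refine the lid's offset in the hand.

Run:
```python
from h import *
from scipy.spatial.transform import Rotation as R
np.set_printoptions(precision=4,suppress=True)
f=info("wrist");i=cv2.imread("pics/c7.png");f["extrinsics"]=np.load("c7.npy");o=bot.get_obs()
M=R.from_euler('xyz',o["tcp_rot"],degrees=True).as_matrix();t=lambda P:(P-o["ee_pos"])@M
zt=o["ee_pos"][2]
g=cv2.cvtColor(i,cv2.COLOR_BGR2GRAY)
print("col318",[(r,int(g[r,308:326].mean())) for r in range(140,220,2)])
print("bar row 300",[(c,int(g[300,c])) for c in range(284,350,3)])
print("bar end col",[(r,int(g[r,308:326].mean())) for r in range(314,336,2)])
for n,uv,h in(("front disc",(317,172),.016),("disc L",(249,225),.016),("disc R",(388,225),.016),("bar back",(318,325),.05),("bar front top",(317,209),.05),("bar front top",(317,197),.05)): print(n,t(plane(f,uv,zt-.0526+h)))
print("well line/motor:",t(plane(f,[(317,60),(316,93)],.04)))
# mill corners / double bar
print("double bars",t(plane(f,[(250,210),(386,210)],.084)).mean(0), "mill centre",t(np.array([[.5368,-.0058,.084]])))
```

```text
col318 [(140, 231), (142, 232), (144, 215), (146, 171), (148, 193), (150, 226), (152, 232), (154, 229), (156, 178), (158, 221), (160, 232), (162, 232), (164, 232), (166, 232), (168, 230), (170, 169), (172, 161), (174, 226), (176, 232), (178, 232), (180, 232), (182, 232), (184, 232), (186, 232), (188, 232), (190, 232), (192, 230), (194, 132), (196, 69), (198, 70), (200, 71), (202, 70), (204, 70), (206, 69), (208, 69), (210, 68), (212, 68), (214, 68), (216, 70), (218, 72)]
bar row 300 [(284, 41), (287, 43), (290, 37), (293, 45), (296, 37), (299, 34), (302, 40), (305, 39), (308, 36), (311, 31), (314, 38), (317, 31), (320, 34), (323, 37), (326, 39), (329, 37), (332, 32), (335, 36), (338, 43), (341, 41), (344, 36), (347, 32)]
bar end col [(314, 34), (316, 34), (318, 33), (320, 31), (322, 32), (324, 30), (326, 52), (328, 86), (330, 89), (332, 89), (334, 88)]
front disc [[0.0392 0.0012 0.0366]]
disc L [[ 0.0106 -0.0349  0.0366]]
disc R [[0.0106 0.0388 0.0366]]
bar back [[-0.0251  0.0016  0.0026]]
bar front top [[0.0311 0.0011 0.0026]]
bar front top [[0.0362 0.0011 0.0026]]
well line/motor: [[0.1039 0.0014 0.1404]
 [0.0801 0.0006 0.1404]]
double bars [-0.0016  0.0021  0.0964] mill centre [[-0.0011  0.0014  0.0964]]
```

Units first: shifts go in shares of 0.75 m and turns go in shares of 90 degrees. So 0.034 m / 0.75 = 0.0453, -0.002 m / 0.75 = -0.0027.

Emit:
{"method": "nudge_tcp", "body": {"ticks": [-0.0027,0.002,0.02,0,0,-0.0027,0.002,0.04,0,0,-0.0027,0.002,0.0453,0,0,-0.0027,0.002,0.0453,0,0,-0.0027,0.002,0.0453,0,0]}}

```text
time: 13.52
ee_pos: [0.5375, -0.0048, 0.1467]
tcp_rot: [180.0, -0.0, -158.7]
wrist_force: [-0.1, 0.9, -1.9]
opening: 0.0164
grasp_force: 88.7
```

Emit:
{"method": "nudge_tcp", "body": {"ticks": [0,0,0,0,0,0,0,0.004,0,0,0,0,0.008,0,0,0,0,0.012,0,0,0,0,0.016,0,0]}}

```text
time: 13.93
ee_pos: [0.5376, -0.0043, 0.1341]
tcp_rot: [-180.0, 0.0, -158.7]
wrist_force: [0.2, -0.9, -1.3]
opening: 0.0163
grasp_force: 88.7
```

Run:
```python
from h import *
o=bot.get_obs();print(o["ee_pos"],o["wrist_force"],o["torque"],shift((.5378,-.0051,.1226)))
```

```text
[ 0.5375968  -0.00431922  0.13407862] [ 0.17399142 -0.93765549 -1.27441118] [-0.17869101  0.01479157 -0.01046631] [ 9.52888502e-05 -8.00287699e-04  1.14786805e-02]
```

Converted, 0.009 m / 0.75 = 0.012, 0.008 m / 0.75 = 0.0107.

Emit:
{"method": "nudge_tcp", "body": {"ticks": [0,-0.0005,0.0027,0,0,0,-0.0005,0.0053,0,0,0,-0.0005,0.008,0,0,0,-0.0005,0.0107,0,0,0,-0.0005,0.012,0,0]}}

```text
time: 14.35
ee_pos: [0.5376, -0.0047, 0.125]
tcp_rot: [180.0, -0.0, -158.7]
wrist_force: [-0.4, -0.2, -2.6]
opening: 0.0161
grasp_force: 88.7
```

Emit:
{"method": "nudge_tcp", "body": {"ticks": [0,0,0.0013,0,0,0,0,0.0027,0,0,0,0,0.004,0,0,0,0,0.004,0,0]}}

```text
time: 14.68
ee_pos: [0.5378, -0.0047, 0.1227]
tcp_rot: [-180.0, 0.0, -158.7]
wrist_force: [-2.2, -0.7, 0.2]
opening: 0.0166
grasp_force: 89.2
```

Run:
```python
from h import *
o=bot.get_obs();print(o["ee_pos"],o["wrist_force"],o["torque"])
```

```text
[ 0.53776717 -0.00470015  0.12267896] [-2.15214729 -0.71575055  0.20199665] [-0.01789335  0.30379732 -0.02991881]
```

Converted, 0.001 m / 0.75 = 0.0013, 0.0005 m / 0.75 = 0.0007.

Emit:
{"method": "nudge_tcp", "body": {"ticks": [0,0,0.0007,0,0,0,0,0.0013,0,0,0,0,0.0013,0,0,0,0,0.0013,0,0], "grip_n": 110}}

```text
time: 15.02
ee_pos: [0.5377, -0.0047, 0.1227]
tcp_rot: [-180.0, 0.1, -158.7]
wrist_force: [-5.3, -0.9, 9.1]
opening: 0.0159
grasp_force: 110.2
```

Run:
```python
from h import *
o=bot.get_obs();print(o["ee_pos"],o["wrist_force"],o["torque"])
```

```text
[ 0.53772574 -0.00471215  0.12265686] [-5.26158392 -0.91049359  9.05745439] [0.05917643 1.03038468 0.03548622]
```

Converted, -0.0003 m / 0.75 = -0.0004, -0.0002 m / 0.75 = -0.0003, 24 degrees / 90 = 0.2667.

Emit:
{"method": "nudge_tcp", "body": {"ticks": [0,0,0,0.0444,0,0,-0.0001,0,0.1,0,0,-0.0003,0,0.1556,0,0,-0.0003,0,0.2111,0,0,-0.0004,0,0.2667,0]}}

```text
time: 15.43
ee_pos: [0.5384, -0.0055, 0.1227]
tcp_rot: [-179.9, 0.1, 177.1]
wrist_force: [-1.9, -4.3, 7.1]
opening: 0.0154
grasp_force: 109.9
```

Emit:
{"method": "nudge_tcp", "body": {"ticks": [0,0,0,0.0444,0,0,0,0,0.0889,0,0,0,0,0.1333,0,0,0,0,0.1778,0,0,0,0,0.1778,0]}}

```text
time: 15.85
ee_pos: [0.5385, -0.006, 0.1227]
tcp_rot: [-179.9, 0.2, 161.0]
wrist_force: [-0.8, -6.1, 6.6]
opening: 0.0161
grasp_force: 109.7
```

Run:
```python
from h import *
bot.get_obs();o=bot.get_obs();print(o["ee_pos"],o["tcp_rot"],o["wrist_force"],o["torque"])
f=info("wrist");cv2.imwrite("pics/c8.png",bot.camera("wrist"));cv2.imwrite("pics/s8.png",bot.camera("scene"))
```

```text
[ 0.53845995 -0.00599254  0.12268703] [-1.79920373e+02  1.70702503e-01  1.61021796e+02] [-0.78115841 -6.05467816  6.64707122] [-1.3066655   0.13726109  0.12480157]
```

Converted, 5 degrees / 90 = 0.0556.

Emit:
{"method": "nudge_tcp", "body": {"ticks": [0,0,0,0.0278,0,0,0,0,0.0556,0,0,0,0,0.0556,0,0,0,0,0.0556,0,0,0,0,0.0556,0]}}

```text
time: 16.37
ee_pos: [0.5382, -0.0062, 0.1227]
tcp_rot: [-179.9, 0.2, 156.3]
wrist_force: [-3.1, -6.7, 7.6]
opening: 0.0155
grasp_force: 110.0
```

Run:
```python
from h import *
o=bot.get_obs();print(o["ee_pos"],o["tcp_rot"],o["wrist_force"],o["torque"])
f=info("wrist");i=bot.camera("wrist");cv2.imwrite("pics/c9.png",i);np.save("c9.npy",f["extrinsics"])
cv2.imwrite("pics/c9z.png",cv2.resize(i[130:400,170:470],None,fx=2.2,fy=2.2,interpolation=cv2.INTER_CUBIC))
```

```text
[ 0.53820446 -0.00618005  0.1226894 ] [-1.79903667e+02  1.58482563e-01  1.56258380e+02] [-3.08669117 -6.6658019   7.58545108] [-1.51927738  0.65084642  0.13792082]
```

View pics/c9z.png

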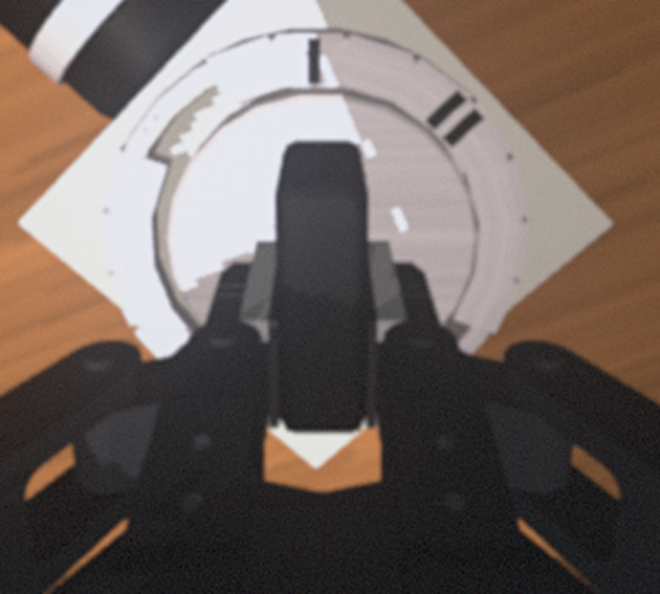

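The crop shows the bar vertical, with its axis at column 322. The single-bar mark is at (314,62), directly above the collar centre at about column 315, and the double bar is farther on at (455,118). The lid is fully down, turned 45° and firmly held without slip, so I'm handing it in.

```bash
python3 -c "
from workcell import bot
print(bot.job_done())"
```

```text
the job is handed in; nothing more can be done
None
```

I handed the job in after about 16.4 s of robot time: one drum in each well, the lid seated in the collar and turned 45° clockwise to the single-bar pulse mark, still gripped and held there. The bottle, jar, bowl and turquoise look-alikes were left alone; the hand-in returned no verdict, so the result rests on the camera and pose checks.

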